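# Set the tension of the lamp's quick-release clamp and flip it shut

### The arm

A 7-joint arm with a two-finger parallel gripper is mounted at the origin on the work surface. World frame = base frame: x ahead of the robot, y to its left, z up, the work surface at z = 0. Lengths are in mm, angles in rad, forces in N, time in s.
With the tool pointing down it reaches from about 400 to 875 mm from the base axis. Payload 4.4 kg.
Tool frame: the origin (TCP) lies where the fingers leave the gripper's body, on its centre line; the fingertips stand 73 mm ahead of it and the grasp point (between the pads) lies 54 mm ahead of it; z points along the fingers, y is the line along which they close (so a half turn about z gives the same grasp; the last joint's range is limited). The gripper opens to 85 mm and grips with 20 to 120 N. Pads are 22 mm wide; open, the fingers measure 114 mm over their backs; the gripper's body (76 mm by 85 mm) begins 54 mm behind the grasp point. The pads swing forward as they close: fully open they stand 13 mm farther back than shut.
Start: joints at [1.164, 0.628, 0.038, 1.517, -0.027, 0.996, -0.02], TCP at [217.282, -612.622, 303.913] pointing down, gripper open.
Joint ranges: [-3.06, 3.06], [-0.37, 2.12], [-1.25, 1.32], [0.18, 2.47], [-1.1, 4.24], [0.23, 1.98], [-2.94, 2.94]. Speed limits (rad/s): [2.57, 2.57, 3.14, 3.14, 3.14, 3.14, 3.14].

### API

Orientations are given as [roll, pitch, yaw] about the fixed x, y, z axes, in that order (R = Rz(yaw) Ry(pitch) Rx(roll)).
In Python, from cell import ctrl gives the robot as it stands.
- The arm moves only by the tool send_rows, never from a script. Its argument "rows" is a list that holds one entry, the list of rows, each a list of 6 numbers: the shift along the tool's x, y, z in cm, then the turn, a rotation vector about the tool's x, y, z in rad. In form: [[[tx, ty, tz, wx, wy, wz], ...]]. A call has 1 to 10 rows; each row is the pose to reach, as a shift and turn from the pose commanded when the call began, along the tool's axes at that moment; what a row does not reach only later rows make up. A row lasts 1/10 s, in which the tool goes at most 50 mm and 8.59 degrees, less where a joint would pass 70% of its speed; a pose out of reach is approached as far as the arm can. A call with a gripper value outside its range is refused whole. "grip" is the closure in counts, from 0 (fully open) to 255 (shut), set as the call begins (left out, the last holds). The fingers move at their own pace and stop on an object; the grip force is fixed at half the most. Time passes only in rows, so rows that repeat a pose let the fingers close. It gives the time, the measured TCP pose, the force, the opening and the grip force at its end, in the units of the state.
- ctrl.read_state(): the state, without advancing time (a new reading comes with each control period).
- ctrl.get_image(name): name is "scene" or "top" or "wrist"; returns a dict with "pixels" (400x640x3 uint8, red, green, blue), "fx", "fy", "cx", "cy" (pixels), "extrinsics" (4x4, takes a point from camera to world coordinates); the wrist camera has in their place "mount" (4x4, takes a point from camera to tool coordinates, whose origin is the TCP and whose axes are the flange's). Camera axes: x right, y up, looking along -z (the intrinsics and any distortion apply to the point x, -y, -z); pixel columns grow to the right and rows downward; lengths in mm; the calibration is good to about 2 mm. A picture is of the moment at which its call begins: read the wrist's pose just before it. There is no depth.
- ctrl.finish_job(): hands the job in; it is judged then, once.
The state is a dict: "clock": time; "qpos": joint angles; "qd": joint speeds; "tau": joint torques, N m; "eef_pos": TCP position; "tool_rot": TCP orientation; "force": force on the tool from outside, world axes, zero at the start; "torque": the same for the moment, N m; "width": finger opening in mm; "gripper_force": force on a finger pad.
Only numpy, scipy, OpenCV 4.12 (cv2) and the standard library are available. Lean on these libraries where they do the work, as an engineer would, in place of code of your own. Each camera call takes 0.05 s, during which the arm holds its last target. There are 200 camera calls.

### The job

On the photo table two low quick-release clamps stand with their red cam levers open: one holds the small black LED lamp, the other a round reflector. On the lamp's clamp, with the lever still open, turn the adjusting nut until its yellow thumb tab stands upright, then flip the red lever fully shut and let go. Do not touch the reflector's clamp.

Things in the scene. Friction and masses are not known exactly. Their poses are not given: they have to be found in the camera images.
- lamp_clamp: Clamp to work on, fixed; black LED lamp on its tube (lamp x 150-265 mm, up to z 132). Origin: under the centre of its 130x100 mm foot, table height; x along the tube to the lamp, y left, z up. Tube 24 mm thick, axis z 75, from x -74. Black ears over it (|x|<16, |y|<19, top z 132) carry a skewer along y at x 0, z 115 mm: red lever at its +y end, brass nut with yellow tab at its -y end.
- cam_lever (a joint): Red lever of the lamp's clamp, rad. Swings level on an upright pin at clamp x 0, y 34 mm: bar 85 mm long from the pin, 10 thick, z 105-125 mm, nothing close under it. At q it points along (-cos q, sin q) in clamp x, y: 0 = shut on its stop, folded along the tube's plain end (-x); starts open at 1.1-1.7, out to +y. Stays where left; 2-3 N near its end moves it.
- tension_tab (a joint): Lamp clamp's adjusting nut: lean of its yellow tab, rad. Turns about the skewer (along y, at clamp x 0, z 115 mm); nut 28 mm across, centred at y -30. Tab: bar reaching 45 mm from that axis, 14 wide in y, 7 thick. 0 = upright (top z 160 mm); negative leans to -x, away from the lamp (starts -0.9 to -0.45), positive to the lamp. Stays; 2-4 N square to its end, following its arc, moves it.
- reflector_clamp: Bystander, leave alone: fixed clamp of the same build, frame and sizes, with its own open red lever and leaning yellow tab, but with a round white reflector disc (120 mm across, brass-coloured back, at x 168, centre z 75 mm) on its tube in place of the lamp.

How it is judged (in metres and radians):
On the way, in this order (a step that is already met when the one before it is completed fails the run):
1. the lamp clamp's yellow tab stands upright while the lever is still open (value of joint tension_tab between -0.24 and 0.24 rad and value of joint cam_lever above 0.8 rad), for 0.2 s.
2. the lamp clamp's red lever is flipped shut (value of joint cam_lever below 0.17 rad), for 0.2 s.
At the end, for the whole second after the job is handed in: The lamp clamp's yellow tab stands upright within 0.24 rad (about 14 degrees) and its red lever is shut to within 0.17 rad (about 10 degrees) of its stop, both at rest (value of joint tension_tab between -0.24 and 0.24 rad and value of joint cam_lever below 0.17 rad and velocity of joint cam_lever between -0.1 and 0.1 rad/s and velocity of joint tension_tab between -0.1 and 0.1 rad/s); the robot touches nothing.
It fails at once if the reflector's clamp is touched (more than 2 N) (contact force between any of the fingers, the arm and reflector_clamp above 2 N).
It also fails if it takes over 38 s, if anything falls off the work surface, if the arm or the gripper's body presses on something with over 40 N, if the wrist force passes 120 N, or if a joint passes its speed limit or range.

## Working session

There is one attempt and no reset: what is moved stays moved. The work goes in short steps, Python scripts to look and compute and a tool call to move; the robot and the scene stay as the last step left them, time stands still between calls to the robot, and variables do not carry over. Pictures are saved under pics/ and viewed, at most 10 in all, crops included, and the job is handed in when it is done.

Besides the shell and the picture viewer there is one more tool, called after "Request:" as name(argument=value, ...), one argument or row to a line, values as JSON. send_rows: Moves the arm, as the interface text tells. Its arguments: {"type":"object","properties":{"rows":{"type":"array","items":{"type":"array","items":{"type":"array","items":{"type":"number"}}}},"grip":{"type":"number"}},"required":["rows"]}

```bash
mkdir -p pics
cat > h.py <<'E'
import numpy as np,cv2
from cell import ctrl
def snap(n,f):
    s=ctrl.read_state(); d=ctrl.get_image(n); cv2.imwrite(f'pics/{f}.png',d['pixels'][:,:,::-1]); np.savez(f'pics/{f}.npz',**d); return s,d
E
python3 - <<'E'
from h import *
for n in('scene','top'):
    s,d=snap(n,n+'0'); print(n,d['fx'],d['cx'],d['cy'],d['extrinsics'].round(3).tolist(),[k for k in d])
print(s)
a=np.vstack([cv2.imread('pics/scene0.png')])
E
```

```text
scene 468.4424948527517 314.27036471609875 199.09267578681886 [[-0.684, -0.551, 0.478, 957.462], [0.729, -0.523, 0.442, 401.414], [0.006, 0.651, 0.759, 784.01], [0.0, 0.0, 0.0, 1.0]] ['pixels', 'fx', 'fy', 'cx', 'cy', 'extrinsics']
top 403.3324183958377 320.5014036112707 206.51486952935514 [[-0.023, 0.992, -0.128, 410.512], [-1.0, -0.023, 0.003, -17.565], [0.0, 0.128, 0.992, 868.549], [0.0, 0.0, 0.0, 1.0]] ['pixels', 'fx', 'fy', 'cx', 'cy', 'extrinsics']
{'clock': 0.05, 'qpos': array([ 1.16418956,  0.62932916,  0.03849359,  1.51834104, -0.02697952,
        0.9962946 , -0.01998948]), 'qd': array([-0.00068288, -0.00081603, -0.00123856, -0.00112446,  0.00174649,
        0.00247068, -0.0011078 ]), 'tau': array([ 1.19284687e-03, -5.65060616e+01,  1.23097859e+00, -1.94196761e+01,
        1.11381811e-02,  5.34647159e-03, -1.71588533e-05]), 'eef_pos': array([ 217.10182966, -612.17106924,  303.00953112]), 'tool_rot': array([-3.13974096e+00,  7.05006572e-05,  3.40787341e-01]), 'force': array([ 0.05042393,  0.11639633, -0.10834204]), 'torque': array([ 0.04860933, -0.0410092 , -0.05019198]), 'gripper_force': 0.0, 'width': 85.63013383620047}
```

View pics/scene0.png

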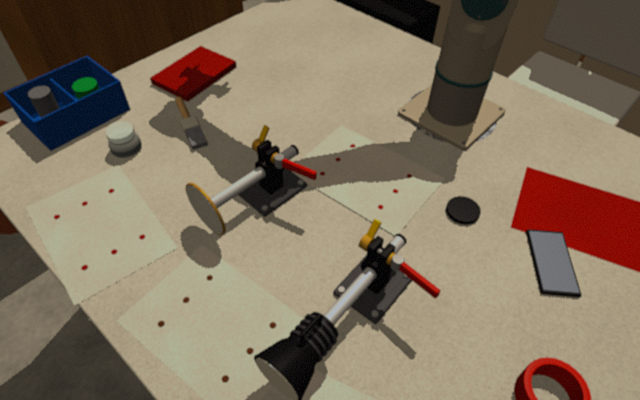

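View pics/top0.png

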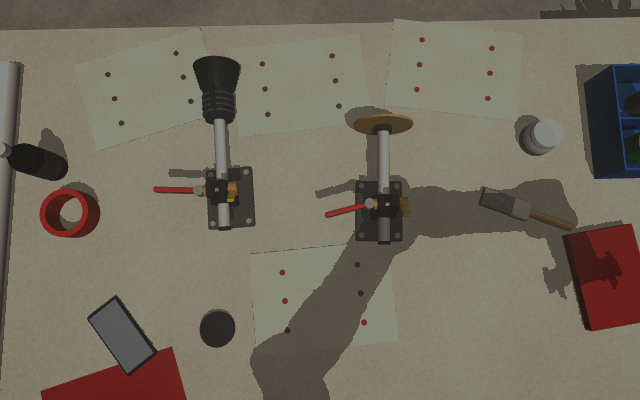

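The lamp clamp is at top pixel (225,190), with its lever tip at (155,189), its tab near (230,190) and its tube running (224,228)→(218,122). The reflector clamp is to the right at (383,205), about 0.3 m towards -y.

```bash
cat >> h.py <<'E'
def ray(d,u,v,T=None):
    T=d['extrinsics'] if T is None else T
    r=T[:3,:3]@np.array([(u-d['cx'])/d['fx'],-(v-d['cy'])/d['fy'],-1.]); return T[:3,3],r
def onz(d,u,v,z,T=None):
    o,r=ray(d,u,v,T); return o+r*(z-o[2])/r[2]
def mask(d,lo,hi,box):
    h=cv2.cvtColor(d['pixels'],cv2.COLOR_RGB2HSV); m=cv2.inRange(h,lo,hi); k=np.zeros_like(m); x0,y0,x1,y1=box; k[y0:y1,x0:x1]=255; return m&k
E
python3 - <<'E'
from h import *
t=np.load('pics/top0.npz'); s=np.load('pics/scene0.npz')
# tube axis (top surface seen ~ z 80) rows
g=cv2.cvtColor(t['pixels'],cv2.COLOR_RGB2HSV)
P=[]
for v in list(range(126,164,4)):
    row=g[v,200:245]; c=np.where((row[:,1]<45)&(row[:,2]>110))[0]+200
    if len(c): P.append(onz(t,np.median(c),v,78))
print(np.array(P).round(1)[:,:2].tolist())
for d,b in((t,(140,170,215,205)),(s,(380,240,450,310))):
    m=mask(d,(0,120,80),(8,255,255),b)|mask(d,(172,120,80),(180,255,255),b)
    r=cv2.minAreaRect(cv2.findNonZero(m)); bp=cv2.boxPoints(r); print('lever',r)
    for p in bp: print(onz(d,*p,115).round(1))
for d,b in((t,(215,170,250,210)),(s,(350,210,400,260))):
    m=mask(d,(15,120,70),(35,255,255),b); r=cv2.minAreaRect(cv2.findNonZero(m)); print('tab',r,cv2.boxPoints(r).tolist())
for p in((224,229),(219,122)): print('tube end',onz(t,*p,78).round(1))
for p in((207,170),(248,167),(254,225),(208,229)): print('foot',onz(t,*p,12).round(1))
c=np.hstack([cv2.resize(t['pixels'][160:240,140:270],None,fx=3,fy=3),cv2.resize(s['pixels'][200:280,340:450],None,fx=3,fy=3)])
cv2.imwrite('pics/c0.png',c[:,:,::-1])
E
```

```text
[[681.8, 176.7], [673.5, 180.7], [665.1, 180.6], [656.8, 179.6], [648.5, 181.5], [640.5, 193.5], [631.9, 182.4], [623.7, 183.3], [615.3, 179.2], [607.1, 176.1]]
lever ((173.0, 190.0), (6.0, 38.0), 90.0)
[552.3 294.5 115. ]
[550.7 222.5 115. ]
[539.1 222.3 115. ]
[540.8 294.2 115. ]
lever ((419.1248474121094, 279.0817565917969), (47.14494705200195, 9.266885757446289), 38.41805648803711)
[551.  217.6 115. ]
[532.7 216.  115. ]
[537.2 292.7 115. ]
[554.7 293.3 115. ]
tab ((232.0, 191.0), (20.0, 10.0), 90.0) [[227.0, 181.0], [237.0, 181.0], [237.0, 201.0], [227.0, 201.0]]
tab ((380.9615173339844, 241.30767822265625), (36.332862854003906, 31.617910385131836), 33.690067291259766) [[357.076904296875, 244.3845977783203], [374.6153564453125, 218.07691955566406], [404.84613037109375, 238.2307586669922], [387.30767822265625, 264.5384521484375]]
tube end [472.4 170.1  78. ]
tube end [690.3 181.9  78. ]
foot [606.5 223.5  12. ]
foot [611.  134.7  12. ]
foot [484.6 122.   12. ]
foot [478.4 219.8  12. ]
```

View pics/c0.png

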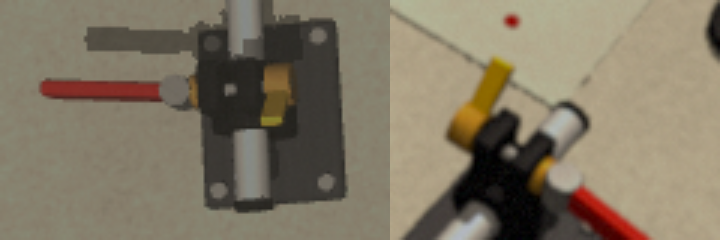

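```bash
cat >> h.py <<'E'
from scipy.spatial.transform import Rotation as Rn
O=np.array([546,174.5,0]); YAW=.055; C=Rn.from_euler('z',YAW).as_matrix()
def cl(p): return O+C@np.array(p,float)   # clamp->world
def rows(pts,state=None,yaw=None):
    """pts: world TCP targets -> rows in tool axes (cm)"""
    s=state or ctrl.read_state(); R=Rn.from_euler('xyz',s['tool_rot']); 
    w=(R.inv()*Rn.from_euler('xyz',[np.pi,0,YAW])).as_rotvec()
    for p in pts: print((R.inv().apply(np.array(p)-s['eef_pos'])/10).round(2).tolist(),w.round(3).tolist())
E
python3 - <<'E'
from h import *
t=np.load('pics/top0.npz'); s=np.load('pics/scene0.npz')
(o1,a),(o2,b)=ray(t,230.5,200),ray(s,376.7,220.7)
k=np.linalg.lstsq(np.c_[a,-b],o2-o1,rcond=None)[0]; p=(o1+a*k[0]+o2+b*k[1])/2
print('tab tip',p,'clamp',C.T@(p-O),'gap',np.linalg.norm(o1+a*k[0]-o2-b*k[1]))
rows([[460,-250,304],cl([-75,-34,270]),cl([-75,-34,214])])
E
```

```text
tab tip [518.90040263 142.57304239 147.65980745] clamp [-28.81371706 -30.38895374 147.65980745] gap 0.8441006499803745
[35.0, -26.02, -0.05] [-0.002, 0.0, 0.286]
[49.13, -62.0, 3.41] [-0.002, 0.0, 0.286]
[49.13, -61.99, 9.01] [-0.002, 0.0, 0.286]
```

Request:
send_rows(
  rows=[
    [[35,-26,0,0,0,0.286],[35,-26,0,0,0,0.286],[35,-26,0,0,0,0.286],[35,-26,0,0,0,0.286],[35,-26,0,0,0,0.286],[35,-26,0,0,0,0.286],[35,-26,0,0,0,0.286],[35,-26,0,0,0,0.286],[35,-26,0,0,0,0.286],[35,-26,0,0,0,0.286]],
  ],
  grip=255,
)

```text
clock: 1.1
eef_pos: [463.7, -244.5, 303.6]
tool_rot: [-3.138, -0.002, 0.065]
force: [0.4, -0.4, 0.6]
width: -0.0
gripper_force: 0.0
```

Run:
```python
from h import *
s=ctrl.read_state(); print(s['clock'],s['eef_pos'],s['tool_rot'],s['qpos'].round(2),s['width'])
rows([cl([-75,-34,304]),cl([-75,-34,214])])
```

```text
1.1 [ 463.71682871 -244.5029481   303.569347  ] [-3.13821849e+00 -1.69585561e-03  6.49608686e-02] [ 0.37  0.45  0.1   1.87 -0.06  0.83 -1.01] -0.04093586859639825
[3.4, -37.95, 0.09] [-0.003, -0.002, 0.01]
[3.38, -37.92, 9.09] [-0.003, -0.002, 0.01]
```

Request:
send_rows(
  rows=[
    [[3.4,-38,0,0,0,0.01],[3.4,-38,0,0,0,0.01],[3.4,-38,0,0,0,0.01],[3.4,-38,0,0,0,0.01],[3.4,-38,0,0,0,0.01],[3.4,-38,0,0,0,0.01],[3.4,-38,0,0,0,0.01],[3.4,-38,0,0,0,0.01],[3.4,-38,0,0,0,0.01],[3.4,-38,0,0,0,0.01]],
  ],
)

```text
clock: 2.1
eef_pos: [473.2, 130.4, 303.6]
tool_rot: [3.141, 0.001, 0.046]
force: [-0.6, -1.6, -0.1]
width: 0.2
gripper_force: 0.0
```

Run:
```python
from h import *
s=ctrl.read_state(); print(s['clock'],s['eef_pos'],s['tool_rot'],s['qpos'].round(2))
rows([cl([-75,-34,214]),cl([-30,-34,214]),cl([-13.5,-34,214])])
```

```text
2.1 [473.20840661 130.42132429 303.59796948] [3.14068943e+00 7.66471107e-04 4.58379698e-02] [-0.37  0.4   0.06  1.95 -0.03  0.79 -1.82]
[0.01, -0.61, 8.96] [0.001, 0.001, -0.009]
[4.51, -0.65, 8.96] [0.001, 0.001, -0.009]
[6.16, -0.67, 8.95] [0.001, 0.001, -0.009]
```

Request:
send_rows(
  rows=[
    [[0,-0.5,4.5,0,0,0],[0,-0.5,9,0,0,0],[0,-0.5,9,0,0,0],[0,-0.5,9,0,0,0]],
  ],
)

```text
clock: 2.5
eef_pos: [473.3, 133.9, 214.1]
tool_rot: [3.14, 0.002, 0.042]
force: [0.3, -0.3, 0.4]
width: 0.5
gripper_force: 0.0
```

Run:
```python
from h import *
s,d=snap('wrist','w0'); print(s['clock'],s['eef_pos'],s['tool_rot'],C.T@(s['eef_pos']-O))
rows([cl([-14.5,-34,214])])
```

```text
2.5 [473.28341816 133.86374034 214.08794676] [3.14026408e+00 1.57529335e-03 4.19615473e-02] [-74.84049338 -36.57741687 214.08794676]
[5.94, -0.27, 0.13] [0.0, -0.002, -0.013]
```

View pics/w0.png

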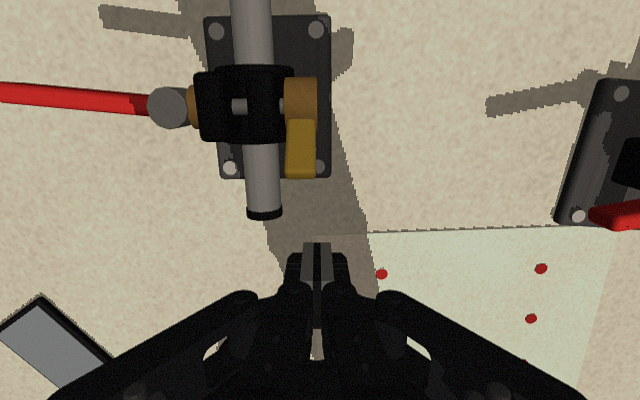

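The wrist picture shows the tab at (301,150), with the closed fingertips at (316,250), about 6 mm too far to -y. I'll shift 5 mm and push towards +x.

Request:
send_rows(
  rows=[
    [[1,-0.5,0,0,0,0],[2,-0.5,0,0,0,0],[2.6,-0.5,0,0,0,0],[3.2,-0.5,0,0,0,0],[3.8,-0.5,0,0,0,0],[4.3,-0.5,0,0,0,0],[4.8,-0.5,0,0,0,0],[5.3,-0.5,0,0,0,0],[5.6,-0.5,0,0,0,0],[5.6,-0.5,0,0,0,0]],
  ],
)

```text
clock: 3.55
eef_pos: [529.9, 143.2, 214.0]
tool_rot: [-3.141, -0.002, 0.045]
force: [0.6, -0.8, 0.3]
width: -0.3
gripper_force: 0.0
```

Run:
```python
from h import *
s,d=snap('wrist','w1'); print(s['clock'],s['force'],C.T@(s['eef_pos']-O))
s,e=snap('scene','s1')
cv2.imwrite('pics/c1.png',np.hstack([d['pixels'][:300,150:450],cv2.resize(e['pixels'][190:290,330:450],None,fx=3,fy=3)])[:,:,::-1])
```

```text
3.55 [ 0.55377176 -0.78335612  0.30000446] [-17.75932885 -30.36021442 213.99245765]
```

View pics/c1.png

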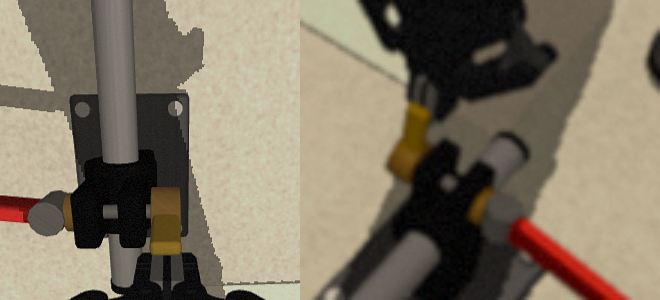

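Run:
```python
from h import *
s=ctrl.read_state(); d=np.load('pics/w1.npz'); e=np.load('pics/s1.npz')
T=np.eye(4);T[:3,:3]=Rn.from_euler('xyz',s['tool_rot']).as_matrix();T[:3,3]=s['eef_pos'];T=T@d['mount']
print(T.round(2).tolist())
def pr(d,T,p):
    c=np.linalg.inv(T)@np.r_[p,1]; return np.array([d['cx']-d['fx']*c[0]/c[2],d['cy']+d['fy']*c[1]/c[2]]).round(0)
for q in(-.6,-.45,-.3,-.15,0,.15):
    f=lambda r,t:cl([r*np.sin(q)+t*np.cos(q),-30,115+r*np.cos(q)-t*np.sin(q)])
    print(q,'wrist -x/+x top edges',pr(d,T,f(45,-3.5)),pr(d,T,f(45,3.5)),'scene tip',pr(e,e['extrinsics'],f(45,0)))
m=mask(d,(18,120,60),(35,255,255),(280,150,360,300)); print('wrist',cv2.boundingRect(m))
m=mask(e,(15,120,60),(35,255,255),(350,210,390,260)); print('scene',cv2.boundingRect(m))
```

```text
[[0.04, 0.95, 0.3, 606.35], [-1.0, 0.04, 0.01, 146.92], [-0.0, -0.3, 0.95, 285.57], [0.0, 0.0, 0.0, 1.0]]
-0.6 wrist -x/+x top edges [317. 284.] [317. 278.] scene tip [376. 220.]
-0.45 wrist -x/+x top edges [317. 278.] [317. 270.] scene tip [374. 221.]
-0.3 wrist -x/+x top edges [317. 270.] [317. 259.] scene tip [372. 223.]
-0.15 wrist -x/+x top edges [317. 260.] [316. 247.] scene tip [370. 224.]
0 wrist -x/+x top edges [316. 247.] [316. 232.] scene tip [368. 227.]
0.15 wrist -x/+x top edges [316. 233.] [316. 217.] scene tip [365. 229.]
wrist (300, 187, 32, 68)
scene (359, 224, 31, 36)
```

The wrist view shows the tab edge at row 254, a lean of about -0.1 rad. I'll push 4 mm more, then back off and look.

Request:
send_rows(
  rows=[
    [[0.2,0,0,0,0,0],[0.4,0,0,0,0,0],[0.4,0,0,0,0,0],[0.4,0,0,0,0,0],[-1,0,0,0,0,0],[-3,0,0,0,0,0],[-3,0,0,0,0,0],[-3,0,0,0,0,0]],
  ],
)

```text
clock: 4.45
eef_pos: [499.9, 142.0, 214.2]
tool_rot: [-3.141, -0.002, 0.045]
force: [1.3, -0.4, 0.4]
width: -0.3
gripper_force: 0.0
```

Run:
```python
from h import *
s,d=snap('wrist','w2')
T=np.eye(4);T[:3,:3]=Rn.from_euler('xyz',s['tool_rot']).as_matrix();T[:3,3]=s['eef_pos'];T=T@d['mount']
def pr(d,T,p):
    c=np.linalg.inv(T)@np.r_[p,1]; return np.array([d['cx']-d['fx']*c[0]/c[2],d['cy']+d['fy']*c[1]/c[2]]).round(0)
for q in(-.3,-.15,0,.15):
    f=lambda r,t:cl([r*np.sin(q)+t*np.cos(q),-30,115+r*np.cos(q)-t*np.sin(q)])
    print(q,'wrist -x/+x top edges',pr(d,T,f(45,-3.5)),pr(d,T,f(45,3.5)))
cv2.imwrite('pics/c2.png',cv2.resize(d['pixels'][50:250,200:400],None,fx=3,fy=3)[:,:,::-1])
# lever path
print(s['clock'],s['eef_pos'],s['tool_rot'])
P=lambda q,r,g,z:cl([-r*np.cos(q)+(g+11*abs(np.sin(q))+14.5*abs(np.cos(q)))*np.sin(q),34+r*np.sin(q)+(g+11*abs(np.sin(q))+14.5*abs(np.cos(q)))*np.cos(q),z])
print('up & over');rows([cl([-60,-30,285]),P(1.75,65,25,285)])
```

```text
-0.3 wrist -x/+x top edges [317. 209.] [317. 195.]
-0.15 wrist -x/+x top edges [317. 196.] [317. 180.]
0 wrist -x/+x top edges [317. 181.] [317. 164.]
0.15 wrist -x/+x top edges [317. 165.] [316. 147.]
4.45 [499.90761545 142.01555564 214.2150503 ] [-3.14127710e+00 -2.18313991e-03  4.49450980e-02]
up & over
[-1.25, 0.02, -7.08] [-0.0, -0.003, -0.01]
[9.57, -12.21, -7.05] [-0.0, -0.003, -0.01]
```

View pics/c2.png

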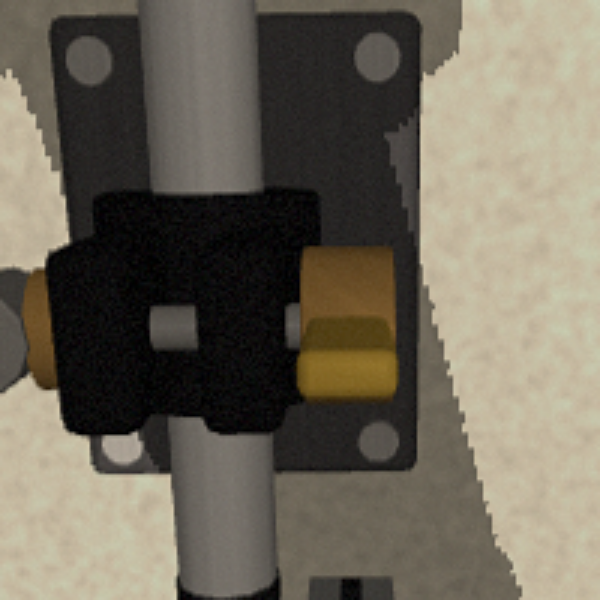

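The crop shows the tab's end face at image rows 165–183, which fits a lean of about 0, so it's upright. Next is the lever: up, over to its +x side, and down.

Request:
send_rows(
  rows=[
    [[-1,0,-4,0,0,0],[-1,0,-7,0,0,0],[3,-4,-7,0,0,0],[6,-8,-7,0,0,0],[9.6,-11,-7,0,0,-0.01],[9.6,-12.2,-7,0,0,-0.01],[9.6,-12.2,-7,0,0,-0.01],[9.6,-12.2,-7,0,0,-0.01]],
  ],
)

```text
clock: 5.3
eef_pos: [589.0, 266.7, 283.4]
tool_rot: [3.14, 0.001, 0.054]
force: [-0.2, -0.3, 0.5]
width: -0.0
gripper_force: 0.0
```

Run:
```python
from h import *
s,d=snap('wrist','w3'); print(s['clock'],C.T@(s['eef_pos']-O),s['qpos'].round(2),s['tool_rot'])
T=np.eye(4);T[:3,:3]=Rn.from_euler('xyz',s['tool_rot']).as_matrix();T[:3,3]=s['eef_pos'];T=T@d['mount']
m=mask(d,(0,120,60),(8,255,255),(0,0,640,400))|mask(d,(172,120,60),(180,255,255),(0,0,640,400))
n,l,st,c=cv2.connectedComponentsWithStats(m)
for i in range(1,n):
    if st[i,4]>300:
        for b in cv2.boxPoints(cv2.minAreaRect(cv2.findNonZero((l==i).astype('uint8')))): print(i,b,(C.T@(onz(d,*b,125,T)-O)).round(1))
P=lambda q,r,g,z:cl([-r*np.cos(q)+(g+11*abs(np.sin(q))+14.5*abs(np.cos(q)))*np.sin(q),34+r*np.sin(q)+(g+11*abs(np.sin(q))+14.5*abs(np.cos(q)))*np.cos(q),z])
rows([P(1.75,65,25,180)]+[P(q,65,5,180) for q in(1.65,1.5,1.3,1.1,.9,.7,.5,.35,.2,.1,0,-.05)])
```

```text
5.3 [ 47.98342117  89.73610133 283.41353152] [-0.5   0.65  0.05  1.55 -0.04  0.95 -1.95] [3.13992608e+00 1.21776234e-03 5.42180625e-02]
15 [ 26.390026 202.28096 ] [ 48.5 312.1 125. ]
15 [134.94733 163.76064] [ 78.3 223.8 125. ]
15 [166.2902  252.09059] [  6.  211.2 125. ]
15 [ 57.73291 290.6109 ] [-29.7 307.7 125. ]
16 [281. 256.] [  2.2 118.9 125. ]
16 [281. 239.] [ 17.3 118.3 125. ]
16 [317. 239.] [ 17.3  89.7 125. ]
16 [317. 256.] [  2.2  89.7 125. ]
18 [329.43445 260.22134] [ -1.7  79.6 125. ]
18 [331.123   241.64758] [ 14.9  78.4 125. ]
18 [375.03284 245.63937] [ 11.3  43.2 125. ]
18 [373.3443  264.21313] [ -5.4  43.6 125. ]
[0.15, -0.23, 10.37] [0.002, 0.001, -0.002]
[-2.57, -0.86, 10.38] [0.002, 0.001, -0.002]
[-3.55, -1.11, 10.38] [0.002, 0.001, -0.002]
[-4.65, -1.29, 10.38] [0.002, 0.001, -0.002]
[-5.83, -1.27, 10.38] [0.002, 0.001, -0.002]
[-7.06, -1.0, 10.38] [0.002, 0.001, -0.002]
[-8.27, -0.46, 10.38] [0.002, 0.001, -0.002]
[-9.39, 0.37, 10.38] [0.002, 0.001, -0.002]
[-10.12, 1.17, 10.39] [0.002, 0.001, -0.002]
[-10.73, 2.11, 10.39] [0.002, 0.001, -0.002]
[-11.04, 2.81, 10.39] [0.002, 0.001, -0.002]
[-11.28, 3.55, 10.39] [0.002, 0.001, -0.002]
[-11.37, 3.83, 10.39] [0.002, 0.001, -0.002]
```

Request:
send_rows(
  rows=[
    [[0,0,5,0,0,0],[0,0,10.3,0,0,0],[0,-0.3,10.3,0,0,0],[-1.5,-0.6,10.3,0,0,0],[-2.6,-0.9,10.3,0,0,0],[-3.6,-1.1,10.3,0,0,0],[-4.6,-1.3,10.3,0,0,0],[-5.8,-1.3,10.3,0,0,0]],
  ],
)

```text
clock: 6.15
eef_pos: [531.9, 278.0, 182.7]
tool_rot: [-3.14, -0.005, 0.054]
force: [3.1, -0.3, 0.6]
width: -0.1
gripper_force: 1.3
```

Run:
```python
from h import *
s=ctrl.read_state(); print(s['clock'],C.T@(s['eef_pos']-O),s['force'])
P=lambda q,r,g,z:cl([-r*np.cos(q)+(g+11*abs(np.sin(q))+14.5*abs(np.cos(q)))*np.sin(q),34+r*np.sin(q)+(g+11*abs(np.sin(q))+14.5*abs(np.cos(q)))*np.cos(q),z])
rows([P(q,65,5,180) for q in(1.1,.9,.7,.5,.35,.2,.1,0,-.05)])
```

```text
6.15 [ -8.39483449 104.11377534 182.66075016] [ 3.08234416 -0.28471544  0.58376977]
[-0.2, 0.25, 0.26] [-0.001, -0.005, -0.001]
[-1.43, 0.51, 0.26] [-0.001, -0.005, -0.001]
[-2.64, 1.05, 0.25] [-0.001, -0.005, -0.001]
[-3.76, 1.88, 0.25] [-0.001, -0.005, -0.001]
[-4.5, 2.68, 0.24] [-0.001, -0.005, -0.001]
[-5.1, 3.63, 0.24] [-0.001, -0.005, -0.001]
[-5.42, 4.32, 0.23] [-0.001, -0.005, -0.001]
[-5.66, 5.07, 0.23] [-0.001, -0.005, -0.001]
[-5.75, 5.34, 0.23] [-0.001, -0.005, -0.001]
```

Contact force is 3 N, so the lever is moving. I'll continue the arc.

Request:
send_rows(
  rows=[
    [[-0.8,0.3,0,0,0,0],[-1.4,0.5,0,0,0,0],[-2,0.8,0,0,0,0],[-2.6,1.1,0,0,0,0],[-3.2,1.5,0,0,0,0],[-3.8,1.9,0,0,0,0],[-4.5,2.7,0,0,0,0],[-5.1,3.6,0,0,0,0],[-5.4,4.3,0,0,0,0],[-5.4,4.3,0,0,0,0]],
  ],
)

```text
clock: 7.15
eef_pos: [478.0, 230.1, 180.7]
tool_rot: [3.14, 0.003, 0.053]
force: [-0.6, -0.1, -0.7]
width: 0.1
gripper_force: 0.0
```

Run:
```python
from h import *
s=ctrl.read_state(); print(s['clock'],C.T@(s['eef_pos']-O),s['force'])
P=lambda q,r,g,z:cl([-r*np.cos(q)+(g+11*abs(np.sin(q))+14.5*abs(np.cos(q)))*np.sin(q),34+r*np.sin(q)+(g+11*abs(np.sin(q))+14.5*abs(np.cos(q)))*np.cos(q),z])
rows([P(q,65,5,180) for q in(.1,0,-.05)])
```

```text
7.15 [-64.86824416  59.20926713 180.70919621] [-0.57843933 -0.05241213 -0.73782641]
[0.22, -0.17, 0.07] [0.002, 0.003, -0.002]
[-0.01, 0.57, 0.07] [0.002, 0.003, -0.002]
[-0.1, 0.85, 0.07] [0.002, 0.003, -0.002]
```

Request:
send_rows(
  rows=[
    [[0,0.2,0,0,0,0],[0,0.4,0,0,0,0],[0,0.6,0,0,0,0],[0,0.7,0,0,0,0],[0,0.7,0,0,0,0]],
  ],
)

```text
clock: 7.65
eef_pos: [479.2, 224.9, 180.7]
tool_rot: [3.141, 0.001, 0.055]
force: [-1.6, 1.9, -0.4]
width: 0.2
gripper_force: 0.9
```

Run:
```python
from h import *
s,d=snap('wrist','w4'); print(s['clock'],C.T@(s['eef_pos']-O),s['force'])
T=np.eye(4);T[:3,:3]=Rn.from_euler('xyz',s['tool_rot']).as_matrix();T[:3,3]=s['eef_pos'];T=T@d['mount']
np.save('pics/T4.npy',T)
s,e=snap('scene','s4')
cv2.imwrite('pics/c4.png',np.hstack([d['pixels'][:300,200:500],cv2.resize(e['pixels'][190:290,330:450],None,fx=3,fy=3)])[:,:,::-1])
```

```text
7.65 [-63.88084321  54.01399976 180.73693296] [-1.58047704  1.88876586 -0.4446817 ]
```

View pics/c4.png

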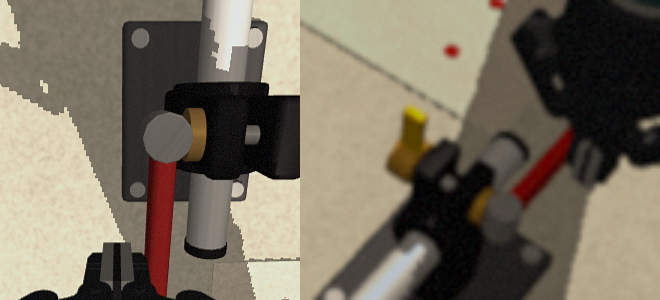

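Run:
```python
from h import *
d=np.load('pics/w4.npz');T=np.load('pics/T4.npy')
m=mask(d,(0,120,40),(8,255,255),(320,165,400,300))|mask(d,(172,120,40),(180,255,255),(320,165,400,300))
L=[]
for v in range(175,292,12):
    c=np.where(m[v])[0]; L.append((C.T@(onz(d,c.mean(),v,125,T)-O))[:2])
L=np.array(L);print(L.round(1).tolist()); print('q',-np.polyfit(L[:,0],L[:,1],1)[0], 'pin', np.arctan2(L[-1,1]-34,-L[-1,0]))
```

```text
[[-17.6, 35.9], [-22.7, 35.9], [-28.0, 36.1], [-33.4, 36.1], [-38.9, 36.3], [-44.6, 36.5], [-50.4, 36.5], [-56.3, 36.1], [-62.4, 35.6], [-68.7, 34.9]]
q -0.011030151048910926 pin 0.012947236749313808
```

The lever is shut (q ≈ 0.01) and the tab is still upright. I'll back away.

Request:
send_rows(
  rows=[
    [[0,-2,0,0,0,0],[0,-4,0,0,0,0],[0,-4,-4,0,0,0],[0,-4,-8,0,0,0],[0,-4,-12,0,0,0],[0,-4,-12,0,0,0],[0,-4,-12,0,0,0]],
  ],
)

```text
clock: 8.45
eef_pos: [478.2, 264.5, 302.0]
tool_rot: [-3.141, -0.003, 0.054]
force: [0.2, -0.6, -0.9]
width: 0.0
gripper_force: 0.0
```

Run:
```python
from h import *
s,d=snap('wrist','w5'); t=snap('scene','s5')[1]
cv2.imwrite('pics/c5.png',np.hstack([d['pixels'][:300,200:500],cv2.resize(t['pixels'][190:290,330:450],None,fx=3,fy=3)])[:,:,::-1]); print(s['force'],s['clock'])
```

```text
[ 0.24429172 -0.63240799 -0.87384357] 8.45
```

View pics/c5.png

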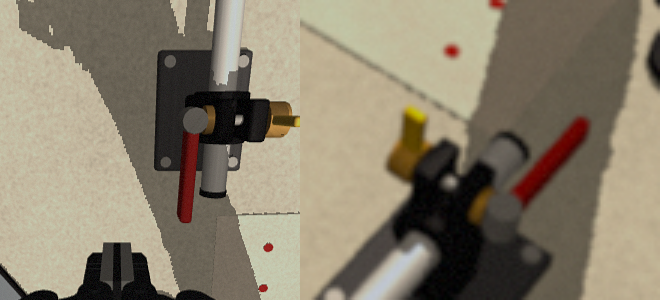

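The lever lies parallel to the tube, from (195,120) to (185,220), the tab is upright, and the arm is clear of everything.

```bash
python3 -c "
from cell import ctrl
print(ctrl.finish_job())"
```

```text
the job is handed in; nothing more can be done
None
```

The job is handed in: the lamp clamp's yellow tab was turned upright (about 0 rad) with the lever open, then the red lever was shut (about 0.01 rad from its stop), and the arm backed clear after about 8.5 s without going near the reflector's clamp; the hand-in returned no verdict.

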